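# Hang the push block on the hook in the saw cabinet

## Robot

A 6-joint arm with a two-finger parallel gripper is mounted at the origin on the work surface. World frame = base frame: x ahead of the robot, y to its left, z up, the work surface at z = 0. Lengths are in m, angles in rad, forces in N, time in s.
With the tool pointing down it reaches from about 0.3 to 0.875 m from the base axis. Payload 6.4 kg.
Tool frame: the origin (TCP) lies midway between the tips of the shut fingers; the grasp point (between the pads) lies 19 mm behind it; z points along the fingers, y is the line along which they close (so a half turn about z gives the same grasp; the last joint's range is limited). The gripper opens to 85 mm and grips with 20 to 120 N. Pads are 22 mm wide; open, the fingers measure 114 mm over their backs; the gripper's body (76 mm by 85 mm) begins 54 mm behind the grasp point. The pads swing forward as they close: fully open they stand 13 mm farther back than shut.
Start: joints at [-1.555, 0.181, 1.607, -0, 1.354, -0.206], TCP at [0.127, -0.561, 0.231] pointing down, gripper open.
Joint ranges: [-2.99, 2.99], [-0.89, 2.07], [0.3, 2.58], [-1.14, 4.28], [0, 2.63], [-3.12, 3.12]. Speed limits (rad/s): [2.57, 2.57, 3.01, 3.14, 3.14, 3.14].

## Interface

Orientations are given as a unit quaternion [w, x, y, z].
In Python, from bench import ctrl gives the robot as it stands. The module is installed in compiled form; this text tells all that it offers.
- The arm moves only by the tool move_arm, never from a script. Its argument "plan" is one flat list of numbers, 6 for each row, row after row: the shift along the world's x, y, z in units of 50 mm (1.0 is 50 mm), then the turn, a rotation vector about the world's x, y, z in rad. A call has 1 to 10 rows; each row is the pose to reach, as a shift and turn from the pose commanded when the call began; what a row does not reach only later rows make up. A row lasts 1/8 s, in which the tool goes at most 62.5 mm and 10.7 degrees, less where a joint would pass 70% of its speed; a pose out of reach is approached as far as the arm can. A call with a gripper value outside its range is refused whole. "grip" is the finger opening in mm, from 0 to 85.4, set as the call begins (left out, the last holds). The fingers move at their own pace and stop on an object; the grip force is fixed at half the most. Time passes only in rows, so rows that repeat a pose let the fingers close. It gives the time, the measured TCP pose, the force, the opening and the grip force at its end, in the units of the state.
- ctrl.get_obs(): the state, without advancing time (a new reading comes with each control period).
- ctrl.camera(name): name is "side" or "top"; returns a dict with "pixels" (480x640x3 uint8, red, green, blue), "fx", "fy", "cx", "cy" (pixels), "origin" and "attitude" of the camera in the world. Camera axes: x right, y down, z forward; pixel columns grow to the right and rows downward; lengths in m; the calibration is good to about 2 mm. A picture is of the moment at which its call begins. There is no depth.
- ctrl.hand_in(): hands the job in; it is judged then, once.
The state is a dict: "time_s": time; "q": joint angles; "dq": joint speeds; "joint_efforts": joint torques, N m; "eef_pos": TCP position; "eef_rot": TCP orientation; "wrist_force": force on the tool from outside, world axes, zero at the start; "torque": the same for the moment, N m; "opening": opening from 0.0 (shut) to 1.0 (fully open); "grasp_force": force on a finger pad.
Only numpy, scipy, OpenCV 4.12 (cv2) and the standard library are available. Lean on these libraries where they do the work, as an engineer would, in place of code of your own. Each camera call takes 0.05 s, during which the arm holds its last target. There are 200 camera calls.

## Task

Put the push block away: take the one with the big hole through its handle and hang it by that hole on the steel hook inside the small plywood cabinet, going in through the cabinet's open top without touching the cabinet with the block or the gripper. Leave it hanging freely and upright, and leave the similar push block with the solid handle where it stands.

Things in the scene. Friction and masses are not known exactly. Their poses are not given: they have to be found in the camera images.
- push_block: Wooden push block, 146 mm tall, 0.25 kg, at left. Origin: centre of sole's underside; z up, alike both ways round. Sole 40 (x) x 100 (y) x 15 mm. Upright handle plate 15 mm thick (x), 80 wide to z = 78, then a grip tab 44 wide (y) to z = 146: pinch it across x near the top. Hole along x: 52 wide, z = 30 up to a roof-shaped edge, peak at centre z = 80, sides z = 70.
- hook: Fixed steel hook, 8 mm bar, on the inside of the cabinet wall nearest the robot; runs level along its +x (away from robot), end turned up. Origin: top of bar, 70 mm from that wall, 115 above table; z up. Upturned end: x = 21 to 29, up to z = 12; underside of bar z = -8. Block hung: handle plate across the bar, between wall and end, hole's peak on the bar, block origin at z = -80.
- cabinet: Fixed plywood cabinet at right, rim 165 mm high, open top 180 (x) x 150 (y) mm, walls 15, floor 12 thick, cloudy window in far wall. Origin: centre of underside, below the opening's centre; x away from robot, y left. Hook origin at x = -20, y = 0, z = 115, same yaw. On its right (y = -90 to -210) a closed drawer bay 150 high, with a sandpaper roll and cork on it up to 180.
- plain_block: The similar push block to leave alone: same size, outline and axes, solid handle without hole. Origin: centre of sole's underside. It, the block with the hole and a wooden pad with a round knob (86 mm tall) stand at left in any order, 110 mm or more apart. Other loose things there are under 70 mm tall, but for a glue bottle (170) and a steel cup (90) at far left.

How it is judged:
At the end, for the whole second after the job is handed in: The block with the hole hangs at rest from the hook by its hole: origin 70 to 90 mm below the hook's origin, within 30 mm sideways, and 48 mm behind to 20 mm ahead along the bar; upright within 15 degrees, handle square to the bar within 23 degrees (x of push_block in the frame of hook between -0.048 and 0.02 m and y of push_block in the frame of hook between -0.03 and 0.03 m and z of push_block in the frame of hook between -0.09 and -0.07 m and angle between push_block's own z axis and vertical below 0.26 rad and angle between the x axis of push_block and the x axis of hook, either way round below 0.4 rad and contact force between push_block and hook above 0.3 N and linear speed of push_block below 0.03 m/s); the robot touches nothing.
It fails at once if the push block touches the cabinet (over 1 N) (contact force between push_block and cabinet above 1 N).
It fails at once if the robot touches the cabinet (over 1 N) (contact force between any of the fingers, the arm and cabinet above 1 N).
It fails at once if the plain block is moved more than 30 mm or tipped (distance of plain_block from where it was at the start of the episode above 0.03 m or angle between plain_block's own z axis and vertical above 0.35 rad).
It also fails if it takes over 45 s, if anything falls off the work surface, if the arm or the gripper's body presses on something with over 40 N, if the wrist force passes 120 N, or if a joint passes its speed limit or range.

## Working session

There is one attempt and no reset: what is moved stays moved. The work goes in short steps, Python scripts to look and compute and a tool call to move; the robot and the scene stay as the last step left them, time stands still between calls to the robot, and variables do not carry over. Pictures are saved under pics/ and viewed, at most 10 in all, crops included, and the job is handed in when it is done.

Besides the shell and the picture viewer there is one more tool, called as name(argument=value, ...), one argument or row to a line, values as JSON. move_arm: Moves the arm, as the interface text tells. Its arguments: {"type":"object","properties":{"plan":{"type":"array"},"grip":{"type":"number"}},"required":["plan"]}

```bash
mkdir -p pics
cat > h.py <<'E'
import numpy as np, cv2
from bench import ctrl
from scipy.spatial.transform import Rotation as R
def rot(a):
    a=np.array(a,float)
    return a if a.shape==(3,3) else R.from_quat(a,scalar_first=True).as_matrix()
def shot(n,f):
    c=ctrl.camera(n); cv2.imwrite('pics/'+f,cv2.cvtColor(c['pixels'],cv2.COLOR_RGB2BGR)); np.save('pics/'+n+'.npy',c,allow_pickle=True); return c
def load(n): return np.load('pics/'+n+'.npy',allow_pickle=True).item()
def ray(c,u,v): return np.array(c['origin']),rot(c['attitude'])@np.array([(u-c['cx'])/c['fx'],(v-c['cy'])/c['fy'],1])
def onz(c,u,v,z):
    o,d=ray(c,u,v); return o+d*(z-o[2])/d[2]
def proj(c,p):
    q=rot(c['attitude']).T@(np.array(p)-np.array(c['origin'])); return q[0]/q[2]*c['fx']+c['cx'],q[1]/q[2]*c['fy']+c['cy']
def tri(c1,p1,c2,p2):
    o1,d1=ray(c1,*p1);o2,d2=ray(c2,*p2);A=np.stack([d1,-d2],1);s=np.linalg.lstsq(A,o2-o1,rcond=None)[0]
    a=o1+s[0]*d1;b=o2+s[1]*d2;return (a+b)/2,np.linalg.norm(a-b)
E
python3 - <<'E'
from h import *
for n in('top','side'):
    c=shot(n,n+'1.png');print(n,c['origin'],rot(c['attitude']).round(3).tolist(),c['fx'],c['cx'],c['cy'])
print(ctrl.get_obs())
E
```

```text
top [0.39406403 0.00819828 0.96164226] [[-0.023, -0.987, 0.16], [-1.0, 0.026, 0.016], [-0.02, -0.16, -0.987]] 549.7202346410475 316.8602447494135 249.20676971151028
side [0.38657612 0.71110078 0.49934162] [[-0.98, -0.102, 0.171], [-0.199, 0.476, -0.857], [0.006, -0.874, -0.486]] 491.5244069854145 312.69391055296546 231.23764781495575
{'time_s': 0.1, 'q': array([-1.55529006e+00,  1.81506590e-01,  1.60788744e+00, -1.26431487e-05,
        1.35379528e+00, -2.06304425e-01]), 'dq': array([ 2.37535650e-04, -1.23269681e-03, -2.61869305e-03, -2.52769533e-04,
       -2.30454035e-04,  4.45691498e-05]), 'joint_efforts': array([ 3.15623074e-04, -4.45878339e+01, -3.52236807e+01, -3.22547530e-04,
        4.21422141e-03,  1.35781144e-05]), 'eef_pos': array([ 0.12650081, -0.5604115 ,  0.23046178]), 'eef_rot': array([-7.95282058e-04,  9.93855835e-01,  1.10679451e-01,  6.98997563e-05]), 'wrist_force': array([ 0.07079757, -0.11462662, -1.21281257]), 'torque': array([0.0199091 , 0.02108571, 0.051665  ]), 'grasp_force': 0.0, 'opening': 1.002470603716736}
```

View pics/top1.png

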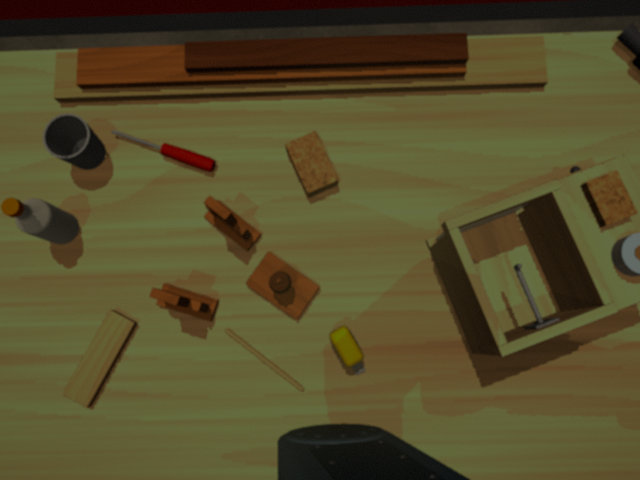

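View pics/side1.png

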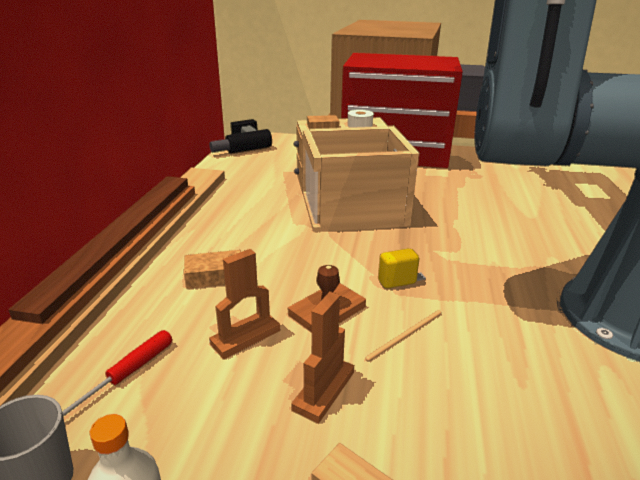

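The side view shows the holed block at about (243,300) and the plain block at (325,360). In the top view they are at (232,222) and (187,300). The cabinet is at (530,270), with the hook at about (528,290). Next I'll enlarge the holed block and the cabinet.

Run:
```python
from h import *
t=cv2.imread('pics/top1.png');s=cv2.imread('pics/side1.png')
a=cv2.resize(t[185:260,190:290],(400,300),interpolation=cv2.INTER_CUBIC)
b=cv2.resize(s[240:365,190:315],(300,300),interpolation=cv2.INTER_CUBIC)
d=cv2.resize(t[150:370,425:645],None,fx=1.36,fy=1.36,interpolation=cv2.INTER_CUBIC)
o=np.zeros((600,800,3),np.uint8);o[:300,:400]=a;o[:300,400:700]=b;o[300:300+min(300,d.shape[0]),:d.shape[1]]=d[:300]
o=cv2.convertScaleAbs(o,alpha=1.6);cv2.imwrite('pics/crop1.png',o)
```

```text
(no output)
```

View pics/crop1.png

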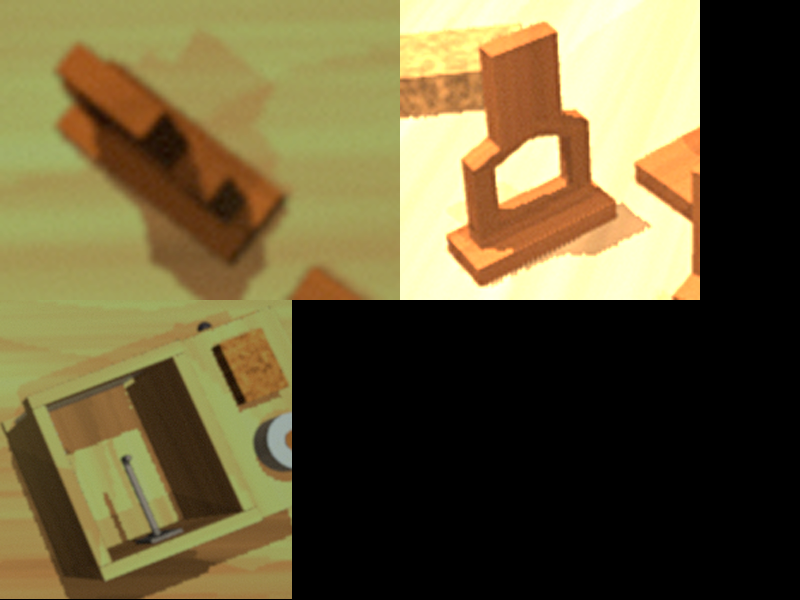

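Run:
```python
from h import *
t=load('top');s=load('side')
T=lambda x,y:(190+x/4,185+y/4); S=lambda x,y:(190+(x-400)/2.4,240+y/2.4); C=lambda x,y:(425+x/1.36,150+(y-300)/1.36)
print('tab side corners',[onz(s,*S(*p),.146).round(4)[:2].tolist() for p in[(480,52),(547,23),(558,30),(490,60)]])
print('tab top corners',[onz(t,*T(*p),.146).round(4)[:2].tolist() for p in[(60,70),(77,42),(165,115),(148,138)]])
print('tri',tri(t,T(112,91),s,S(519,41)))
print('sole side near',[onz(s,*S(*p),.015).round(4)[:2].tolist() for p in[(448,238),(480,267),(617,202)]])
print('sole top',[onz(t,*T(*p),.015).round(4)[:2].tolist() for p in[(287,197),(235,257),(58,118)]])
print('cab top',[onz(t,*C(*p),.165).round(4)[:2].tolist() for p in[(46,406),(178,355),(245,508),(108,556)]])
# hook: tip top z .127 ; bar base at wall z .115
print('hook',onz(t,*C(126,459),.127),onz(t,*C(156,532),.115))
print('cab side',[onz(s,u,v,.165).round(4)[:2].tolist() for u,v in[(298,121),(319,157),(416,152),(314,153),(398,150)]])
# colour-mask of plain block tab for its position
print('plain tab',onz(s,327,303,.146),onz(t,168,296,.146))
```

```text
tab side corners [[0.6102, 0.1945], [0.5834, 0.1572], [0.5749, 0.1633], [0.6019, 0.2011]]
tab top corners [[0.6035, 0.1911], [0.6144, 0.1847], [0.5848, 0.1508], [0.576, 0.1573]]
tri (array([0.59573701, 0.17202601, 0.14127675]), np.float64(0.000311791369438527))
sole side near [[0.6384, 0.2041], [0.6106, 0.2239], [0.547, 0.1508]]
sole top [[0.577, 0.1199], [0.551, 0.1429], [0.6154, 0.2212]]
cab top [[0.5497, -0.1881], [0.6023, -0.3347], [0.4348, -0.3892], [0.3883, -0.2423]]
hook [ 0.49439255 -0.28244092  0.127     ] [ 0.4131138  -0.31315859  0.115     ]
cab side [[0.643, -0.3914], [0.5503, -0.1681], [0.3682, -0.2366], [0.564, -0.1878], [0.4036, -0.2406]]
plain tab [0.45989298 0.25426603 0.146     ] [0.46180042 0.24516676 0.146     ]
```

The tab centre comes out near (0.594, 0.174) from both views, with the block's y direction at 50°. The cabinet yaw is about 18.5° and the hook origin is near (0.472, -0.292). I'll move over the block first.

move_arm(
  plan=[0.4,0.6,1.0,0,0,0.05,1.3,2.0,1.5,0,0,0.15,2.2,3.3,1.5,0,0,0.25,3.0,4.6,1.5,0,0,0.35,3.7,5.8,1.5,0,0,0.45,4.4,7.0,1.5,0,0,0.55,5.1,8.1,1.5,0,0,0.65,5.8,9.2,1.5,0,0,0.65,6.5,10.3,1.5,0,0,0.65,7.1,11.3,1.5,0,0,0.65],
  grip=85,
)

```text
time_s: 1.35
eef_pos: [0.4445, -0.0549, 0.3062]
eef_rot: [0.0, 0.906, 0.422, 0.0]
wrist_force: [0.2, -1.1, 0.8]
opening: 0.994
grasp_force: 0.0
```

move_arm(
  plan=[0.7,1.1,0,0,0,0,1.4,2.2,0,0,0,0,2.0,3.1,0,0,0,0,2.2,3.4,0,0,0,0,2.2,3.4,0,0,0,0,2.2,3.4,0,0,0,0],
)

```text
time_s: 2.1
eef_pos: [0.5533, 0.112, 0.306]
eef_rot: [0.0, 0.907, 0.422, -0.0]
wrist_force: [-0.5, -1.3, -0.6]
opening: 0.998
grasp_force: 0.0
```

Run:
```python
from h import *
o=ctrl.get_obs();print(o['eef_pos'],R.from_quat(o['eef_rot'],scalar_first=True).as_matrix()[:,1])
```

```text
[0.55333685 0.11196776 0.3060485 ] [ 7.64823436e-01 -6.44239883e-01 -2.91661600e-04]
```

move_arm(
  plan=[0.4,0.62,-0.3,0,0,0,0.8,1.25,-0.8,0,0,0,0.8,1.25,-1.5,0,0,0,0.8,1.25,-2.3,0,0,0,0.8,1.25,-3.0,0,0,0,0.8,1.25,-3.5,0,0,0,0.8,1.25,-3.8,0,0,0,0.8,1.25,-3.85,0,0,0,0.8,1.25,-3.85,0,0,0],
)

```text
time_s: 3.22
eef_pos: [0.5946, 0.1753, 0.1149]
eef_rot: [0.0, 0.907, 0.422, 0.001]
wrist_force: [0.2, 0.4, 0.3]
opening: 0.996
grasp_force: 0.0
```

Run:
```python
from h import *
c=shot('side','s2.png');p=c['pixels'][...,::-1][150:400,140:400]
cv2.imwrite('pics/s2c.png',cv2.resize(p,None,fx=2.3,fy=2.3))
```

```text
(no output)
```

View pics/s2c.png

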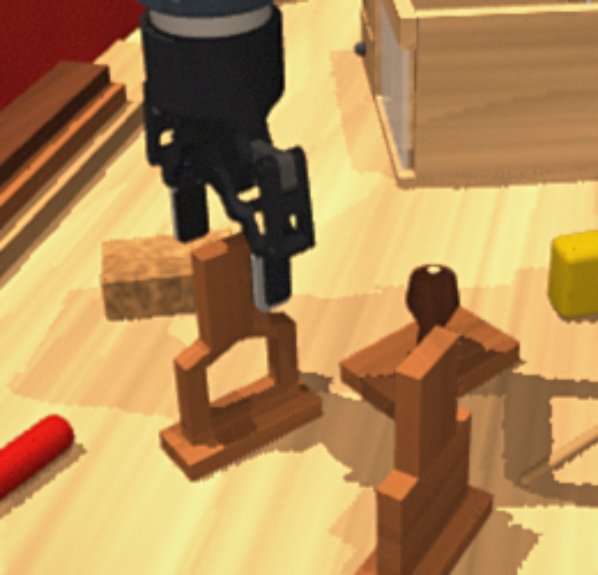

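The fingers straddle the tab evenly: near tip at crop (270,300), far tip at (190,235), tab between them at about (235,260). I'll close the gripper.

move_arm(
  plan=[0,0,0,0,0,0,0,0,0,0,0,0,0,0,0,0,0,0,0,0,0,0,0,0,0,0,0,0,0,0,0,0,0,0,0,0,0,0,0,0,0,0,0,0,0,0,0,0],
  grip=5,
)

```text
time_s: 4.28
eef_pos: [0.594, 0.1756, 0.1138]
eef_rot: [0.0, 0.906, 0.422, 0.0]
wrist_force: [1.0, -0.3, 0.7]
opening: 0.168
grasp_force: 59.5
```

move_arm(
  plan=[0,0,0.2,0,0,0,0,0,0.7,0,0,0,0,0,1.4,0,0,0,0,0,2.1,0,0,0,0,0,2.9,0,0,0,0,0,3.6,0,0,0,0,0,4.2,0,0,0,0,0,4.4,0,0,0,0,0,4.4,0,0,0,0,0,4.4,0,0,0],
)

```text
time_s: 5.52
eef_pos: [0.5931, 0.1756, 0.3318]
eef_rot: [-0.001, 0.906, 0.422, -0.001]
wrist_force: [-0.6, 0.0, -2.5]
opening: 0.172
grasp_force: 59.2
```

Run:
```python
from h import *
c=shot('side','s3.png');t=shot('top','t3.png')
o=np.hstack([cv2.resize(c['pixels'][50:450],(400,250)),cv2.resize(t['pixels'],(400,250))])
a=cv2.imread('pics/top1.png')[190:370,430:640]
cab=cv2.resize(cv2.convertScaleAbs(a,alpha=1.6),None,fx=1.9,fy=1.9,interpolation=cv2.INTER_CUBIC)[...,::-1]
z=np.zeros((600,800,3),np.uint8);z[:250]=o;z[250:250+cab.shape[0],:cab.shape[1]]=cab
s=cv2.resize(c['pixels'][100:240,280:440],(400,350),interpolation=cv2.INTER_CUBIC);z[250:600,400:]=s
cv2.imwrite('pics/v3.png',z[...,::-1]);print(ctrl.get_obs()['eef_pos'])
```

```text
[0.59324763 0.17555198 0.33193336]
```

View pics/v3.png

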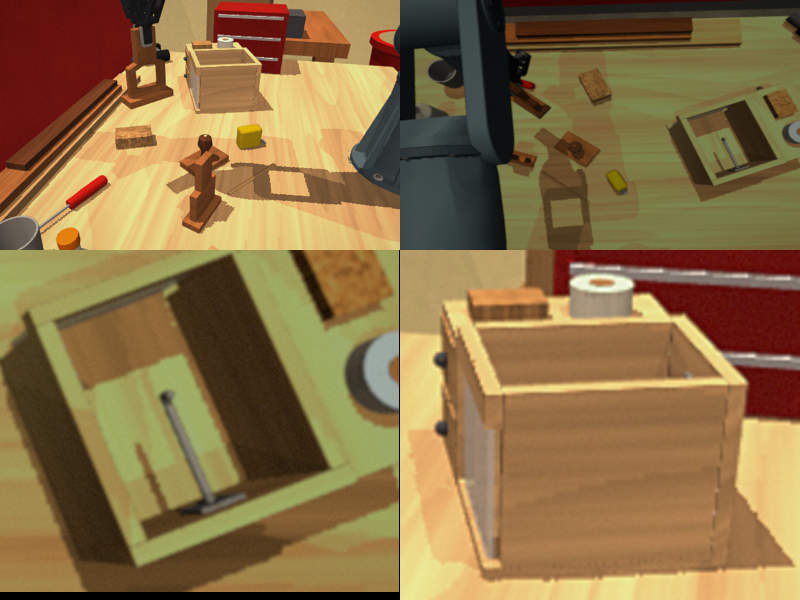

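The block is held upright and level, and the plain block hasn't moved. The cabinet crop shows the inner rim corners near (140,546), (330,468), (233,257) and (50,325), and the hook from (168,396) to (209,498). I'll take a second measurement from these.

Run:
```python
from h import *
t=np.load('pics/top.npy',allow_pickle=True).item();s=load('side')
C=lambda x,y:(430+x/1.9,190+(y-250)/1.9);S=lambda x,y:(280+(x-400)/2.5,100+(y-250)/2.5)
P=np.array([onz(t,*C(*p),.165)[:2] for p in[(140,546),(330,468),(233,257),(50,325)]]);print(P.round(4),P.mean(0))
print([np.linalg.norm(P[i]-P[(i+1)%4]).round(4) for i in range(4)])
d=P[2]+P[3]-P[0]-P[1];print('yaw',np.degrees(np.arctan2(d[1],d[0])))
d=P[0]+P[3]-P[1]-P[2];print('yaw',np.degrees(np.arctan2(-d[0],d[1])))
a=onz(t,*C(168,396),.127);b=onz(t,*C(209,498),.115);print('hook',a,b)
# side: outer near-left, far-left; inner
print([onz(s,*S(*p),.165).round(4)[:2].tolist() for p in[(745,382),(502,395),(720,374),(490,384),(668,322),(462,328)]])
```

```text
[[ 0.3778 -0.2404]
 [ 0.4323 -0.3869]
 [ 0.5975 -0.3294]
 [ 0.5475 -0.1843]] [ 0.48876066 -0.28524852]
[np.float64(0.1563), np.float64(0.1749), np.float64(0.1536), np.float64(0.1787)]
yaw 18.73379748879966
yaw 19.715922138013344
hook [ 0.49446895 -0.28361656  0.127     ] [ 0.41319625 -0.31360902  0.115     ]
[[0.3642, -0.2328], [0.5459, -0.1636], [0.3841, -0.2473], [0.5596, -0.1853], [0.4343, -0.3763], [0.611, -0.3192]]
```

move_arm(
  plan=[-0.05,-0.4,0.1,0,0,0.05,-0.2,-1.3,0.2,0,0,0.17,-0.35,-2.3,0.2,0,0,0.3,-0.5,-3.3,0.2,0,0,0.43,-0.6,-4.3,0.2,0,0,0.56,-0.75,-5.3,0.2,0,0,0.69,-0.9,-6.3,0.2,0,0,0.82,-1.0,-7.2,0.2,0,0,0.93,-1.1,-7.9,0.2,0,0,1.0,-1.15,-8.4,0.2,0,0,1.035],
)

```text
time_s: 6.88
eef_pos: [0.5356, -0.246, 0.3426]
eef_rot: [-0.001, 0.579, 0.815, -0.0]
wrist_force: [-0.2, -0.7, -2.6]
opening: 0.165
grasp_force: 59.1
```

move_arm(
  plan=[-0.05,-0.4,-0.2,0,0,0,-0.05,-0.5,-0.2,0,0,0,-0.05,-0.5,-0.2,0,0,0,-0.05,-0.5,-0.2,0,0,0,-0.05,-0.5,-0.2,0,0,0,-0.05,-0.5,-0.2,0,0,0],
)

```text
time_s: 7.62
eef_pos: [0.5341, -0.2689, 0.334]
eef_rot: [0.0, 0.579, 0.816, 0.0]
wrist_force: [0.3, -0.0, -2.2]
opening: 0.167
grasp_force: 59.1
```

Run:
```python
from h import *
o=ctrl.get_obs();y=rot(o['eef_rot'])[:,1];print(o['eef_pos'],np.degrees(np.arctan2(y[1],y[0])))
c=shot('side','s4.png');t=shot('top','t4.png')
z=np.hstack([cv2.resize(c['pixels'][40:260,240:460],(400,400)),cv2.resize(t['pixels'][120:380,380:640],(400,400))])
cv2.imwrite('pics/v4.png',z[...,::-1])
```

```text
[ 0.53408543 -0.268904    0.33404932] 19.28810656474887
```

View pics/v4.png

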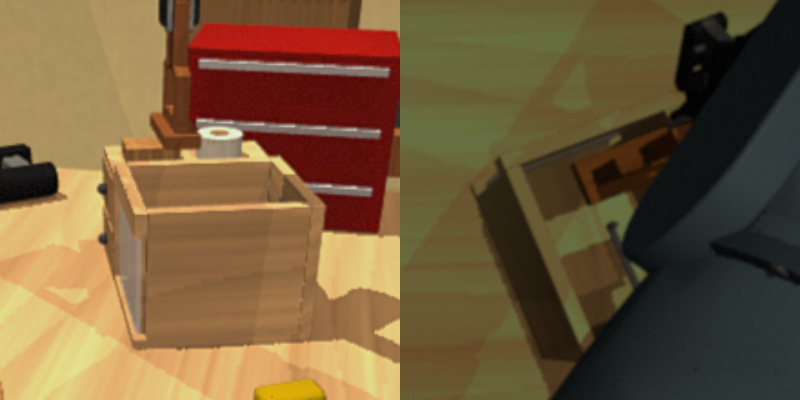

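The block is over the opening, with the left end of its sole at crop (575,165)–(595,205) in the top view. I'll check that against the expected pose.

Run:
```python
from h import *
t=load('top');k=400/260
C=lambda x,y:(380+(x-400)/k,120+y/k)
xh=np.array([.944,.329]);yh=np.array([-.329,.944]);h=np.array([.472,-.2915])
for p in[(575,166),(594,205)]:
    q=onz(t,*C(*p),.235)[:2];print(q.round(4),'hook frame',(q-h)@xh,(q-h)@yh)
q=np.array([.534,-.269]);print((q-h)@xh,(q-h)@yh)
```

```text
[ 0.5348 -0.2173] hook frame 0.08365799269052403 0.049347284519089187
[ 0.5001 -0.2311] hook frame 0.04636272714392174 0.04779286764864328
0.06593050000000004 0.0008419999999999451
```

move_arm(
  plan=[0,0,-0.3,0,0,0,0,0,-0.8,0,0,0,0,0,-1.3,0,0,0,0,0,-1.8,0,0,0,0,0,-2.3,0,0,0,0,0,-2.7,0,0,0,0,0,-3.0,0,0,0,0,0,-3.1,0,0,0,0,0,-3.1,0,0,0,0,0,-3.1,0,0,0],
)

```text
time_s: 8.98
eef_pos: [0.5344, -0.2698, 0.1798]
eef_rot: [0.001, 0.579, 0.815, -0.0]
wrist_force: [0.6, -0.0, -1.4]
opening: 0.167
grasp_force: 59.1
```

Run:
```python
from h import *
o=ctrl.get_obs();print(o['eef_pos'])
c=shot('side','s5.png');t=shot('top','t5.png')
z=np.hstack([cv2.resize(c['pixels'][40:260,240:460],(400,400)),cv2.convertScaleAbs(cv2.resize(t['pixels'][150:350,440:640],(400,400)),alpha=1.6)])
cv2.imwrite('pics/v5.png',z[...,::-1])
```

```text
[ 0.53444032 -0.26977654  0.17976111]
```

View pics/v5.png

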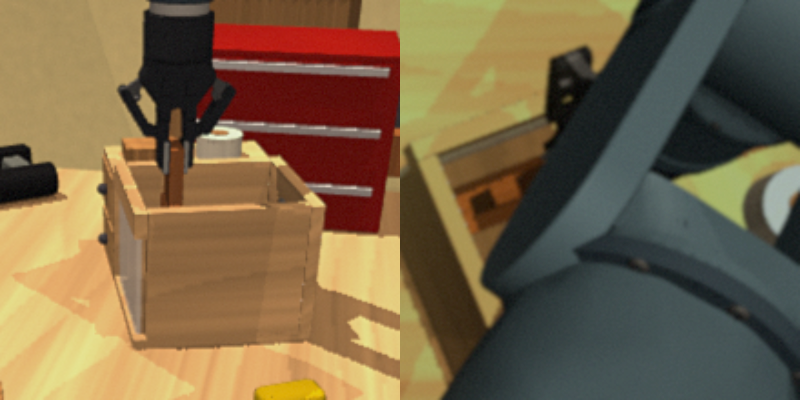

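The block is inside and clear of the walls, with tab and fingers at crop (175,150). Now I'll slide it along the bar toward the wall.

move_arm(
  plan=[-0.15,-0.05,0,0,0,0,-0.4,-0.14,0,0,0,0,-0.7,-0.245,0,0,0,0,-1.0,-0.35,0,0,0,0,-1.25,-0.44,0,0,0,0,-1.45,-0.51,0,0,0,0,-1.5,-0.525,0,0,0,0,-1.5,-0.525,0,0,0,0,-1.5,-0.525,0,0,0,0],
)

```text
time_s: 10.2
eef_pos: [0.4592, -0.2955, 0.1788]
eef_rot: [0.0, 0.579, 0.815, 0.0]
wrist_force: [-0.0, 0.0, -1.6]
opening: 0.166
grasp_force: 59.2
```

move_arm(
  plan=[0,0,-0.1,0,0,0,0,0,-0.25,0,0,0,0,0,-0.4,0,0,0,0,0,-0.48,0,0,0,0,0,-0.52,0,0,0,0,0,-0.52,0,0,0,0,0,-0.52,0,0,0],
)

```text
time_s: 11.08
eef_pos: [0.4591, -0.2958, 0.1531]
eef_rot: [0.0, 0.579, 0.815, -0.0]
wrist_force: [-0.1, 0.4, -1.8]
opening: 0.17
grasp_force: 59.2
```

move_arm(
  plan=[0,0,-0.03,0,0,0,0,0,-0.06,0,0,0,0,0,-0.06,0,0,0,0,0,-0.06,0,0,0],
)

```text
time_s: 11.58
eef_pos: [0.4591, -0.2958, 0.1504]
eef_rot: [0.0, 0.579, 0.815, -0.0]
wrist_force: [-1.7, 2.0, 6.4]
opening: 0.169
grasp_force: 60.2
```

There's light contact, and the sideways force shows the peak is a few mm off the bar. I'll shift the block about 4 mm along hook +y.

move_arm(
  plan=[0,0,0.05,0,0,0,-0.025,0.075,0.05,0,0,0,-0.025,0.075,0.02,0,0,0,-0.025,0.075,-0.01,0,0,0,-0.025,0.075,-0.02,0,0,0,-0.025,0.075,-0.02,0,0,0],
)

```text
time_s: 12.32
eef_pos: [0.4582, -0.2924, 0.1505]
eef_rot: [0.001, 0.579, 0.815, -0.0]
wrist_force: [-2.3, 2.0, 10.4]
opening: 0.162
grasp_force: 61.2
```

move_arm(
  plan=[0,0,0,0,0,0,0,0,0,0,0,0,0,0,0,0,0,0,0,0,0,0,0,0,0,0,0,0,0,0,0,0,0,0,0,0],
  grip=36,
)

```text
time_s: 13.08
eef_pos: [0.4576, -0.2919, 0.1487]
eef_rot: [-0.0, 0.579, 0.815, -0.0]
wrist_force: [-0.4, 0.2, 0.2]
opening: 0.423
grasp_force: 0.0
```

Run:
```python
from h import *
c=shot('side','s6.png')
cv2.imwrite('pics/v6.png',cv2.resize(c['pixels'][40:260,240:460],(600,600))[...,::-1])
o=ctrl.get_obs();print(o['opening'],o['eef_pos'],o['wrist_force'])
```

```text
0.4232345635530073 [ 0.45767548 -0.29188987  0.14876322] [ 0.1376909  -0.67648912 -0.05013087]
```

View pics/v6.png

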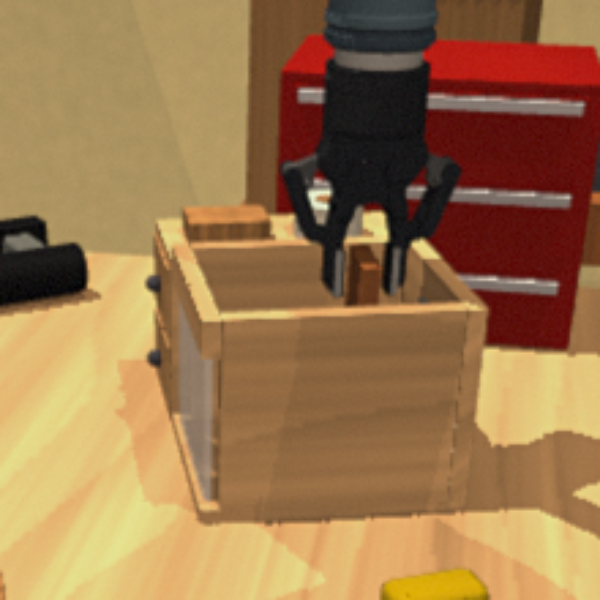

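The fingers are open on both sides of the hanging tab, at (363,275), and nothing touches it. I'll rise straight up and clear.

move_arm(
  plan=[0,0,0.1,0,0,0,0,0,0.3,0,0,0,0,0,0.6,0,0,0,0,0,1.0,0,0,0,0,0,1.5,0,0,0,0,0,2.0,0,0,0,0,0,2.5,0,0,0,0,0,2.8,0,0,0,0,0,2.8,0,0,0,0,0,2.8,0,0,0],
)

```text
time_s: 14.38
eef_pos: [0.4573, -0.2915, 0.2878]
eef_rot: [-0.001, 0.579, 0.815, 0.0]
wrist_force: [0.1, 1.0, -0.3]
opening: 0.423
grasp_force: 0.0
```

move_arm(
  plan=[0,0,0,0,0,0,0,0,0,0,0,0,0,0,0,0,0,0,0,0,0,0,0,0,0,0,0,0,0,0,0,0,0,0,0,0,0,0,0,0,0,0,0,0,0,0,0,0],
)

```text
time_s: 15.38
eef_pos: [0.4577, -0.2919, 0.2888]
eef_rot: [0.0, 0.579, 0.815, -0.0]
wrist_force: [-1.1, -0.5, -0.3]
opening: 0.421
grasp_force: 0.0
```

Run:
```python
from h import *
c=shot('side','s7.png');t=shot('top','t7.png')
z=np.hstack([cv2.resize(c['pixels'][60:260,240:440],(400,400)),cv2.convertScaleAbs(cv2.resize(t['pixels'][150:350,440:640],(400,400)),alpha=1.6)])
cv2.imwrite('pics/v7.png',z[...,::-1])
```

```text
(no output)
```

View pics/v7.png

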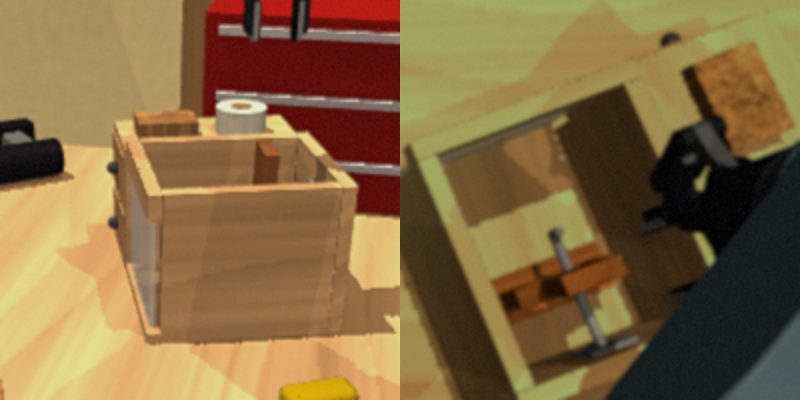

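The tab is in the cabinet near crop (267,160). In the top view, though, the bar seems to cross the wood near (572,275). I'll use the last picture for a close zoom.

Run:
```python
from h import *
c=load('side');t=load('top')
a=cv2.resize(t['pixels'][255:335,475:565],(540,480),interpolation=cv2.INTER_CUBIC)
b=cv2.resize(c['pixels'][120:160,355:397],(260,248),interpolation=cv2.INTER_CUBIC)
z=np.zeros((480,800,3),np.uint8);z[:,:540]=cv2.convertScaleAbs(a,alpha=1.8);z[:248,540:]=b
h=np.array([.472,-.2915]);x=np.array([.944,.329]);y=np.array([-.329,.944]);o=h-.014*x
# expected hung tab top corners and sole corners
for zz,w,d,col in((.181,.022,.0075,(255,255,255)),(.05,.05,.02,(0,255,255))):
    P=[o+sx*d*x+sy*w*y for sx,sy in((1,1),(1,-1),(-1,-1),(-1,1))]
    for cam,of,k,ox in((t,(475,255),6,0),(c,(355,120),6.19,540)):
        for p in P:
            u,v=proj(cam,[*p,zz]);u=(u-of[0])*k+ox;v=(v-of[1])*k
            if ox-1<u<(540 if ox==0 else 800): cv2.circle(z,(int(u),int(v)),3,col,-1)
cv2.imwrite('pics/v8.png',z[...,::-1])
```

```text
(no output)
```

View pics/v8.png

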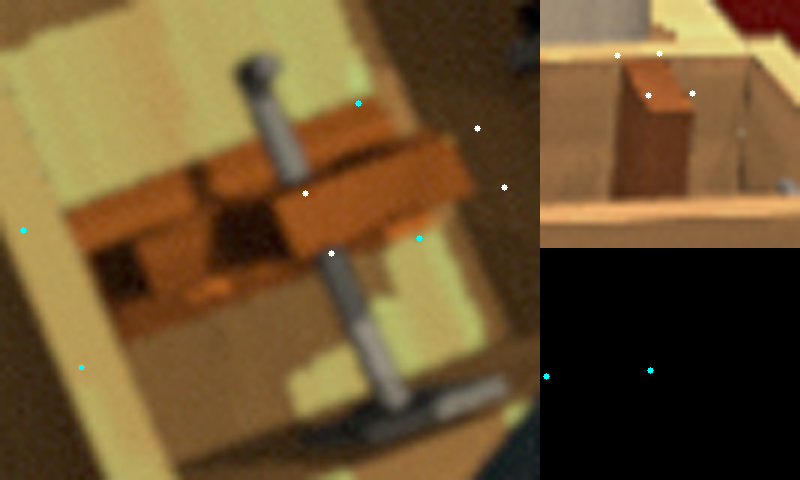

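The bar goes through the hole beneath the tab, so the block is hanging on it. It leans about 5°, which is inside the 15° limit. I'll confirm it's at rest by comparing frames.

move_arm(
  plan=[0,0,0,0,0,0,0,0,0,0,0,0,0,0,0,0,0,0,0,0,0,0,0,0],
)

```text
time_s: 15.98
eef_pos: [0.4576, -0.2919, 0.2888]
eef_rot: [0.0, 0.579, 0.815, 0.0]
wrist_force: [0.7, -0.1, 0.2]
opening: 0.424
grasp_force: 0.0
```

Run:
```python
from h import *
a=load('top')['pixels'];s=load('side')['pixels']
for i in range(3):
    d=[]
    for n,p,(r,q) in(('top',a,(slice(255,320),slice(480,560))),('side',s,(slice(120,156),slice(360,390)))):
        g=lambda m:cv2.GaussianBlur(cv2.cvtColor(m[r,q],cv2.COLOR_RGB2GRAY),(3,3),0).astype(np.float32)
        d.append((cv2.phaseCorrelate(g(p),g(ctrl.camera(n)['pixels'])),))
    print(d)
```

```text
[(((0.011568380418971458, 0.025917239274143355), 1.05127538409498),), (((-0.06092018696122814, 0.042776179363432476), 1.002528868118922),)]
[(((0.010885855207476425, 0.020080783279119885), 1.030535240471363),), (((-0.012437685421303968, 0.02362389352531835), 0.9976637118392521),)]
[(((0.004225090787741692, -0.00372957311594746), 1.0329312357637617),), (((-0.04307301604292846, -0.008561736658315056), 1.0104249733465689),)]
```

The block is at rest, so I'll hand in.

```bash
python3 -c "
from bench import ctrl
print(ctrl.hand_in())"
```

```text
the job is handed in; nothing more can be done
None
```

The push block with the hole hangs at rest on the cabinet hook, leaning about 5°, with the gripper clear and the plain block left alone; the job is handed in at about 16 s of the 45 s, but no verdict came back.

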